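# Clear the belt sander and hold its dead-man lever in the green

### The job

Pick up the bench brush and sweep the three wood scraps off the belt of the bench sander onto the table, touching them with the brush only, then put the brush down on the table and let go of it. When the belt is clear and the brush is down, press the sander's yellow dead-man paddle down until its pointer stands in the green of the gauge, never deep into the red, and hold it there for three seconds. The job ends holding: finish with the fingers still pressing the paddle in the green, and leave the white glue bottle and the yellow tape measure alone.

Things in the scene. Friction and masses are not known exactly. Their poses are not given: they have to be found in the camera images.
- brush_mid (a point): centre (23 mm above its underside) of the loose bench brush, domed wooden back, blue bristles, 61 x 154 x 46 mm, 50 to 100 g, rigid; its y axis runs along the 154 mm, x across the 61 mm, z up. It lies bristles down on the table, left of the sander. Gripped across the 61 mm with the fingertips about 21 mm above the bristle ends, it can sweep with the tips clear of the scraps.
- belt_centre (a point): centre of the top of the brown sanding belt of the fixed blue sander, 70 mm above the table. Sander axes: y along the belt (to the robot's left), x across it, away from the robot, z up. Belt 120 mm wide, flat to 120 mm either side along y, then rounding down over rollers that end at 153 mm. Blue side plates reach 68 mm either side, below belt height. The belt does not run.
- open_end (a point): point on the table under the open -y end of the belt, 153 mm from the belt's centre: the table beyond is free for about 100 mm. The other (+y) end carries the grey switch console with the paddle, 36 mm high, from 148 to 250 mm along y.
- scrap_a_mid (a point): centre of a loose dark walnut offcut, 40 x 62 x 12 mm, 19 g, lying flat on the belt
- scrap_b_mid (a point): centre of a second walnut offcut, the same size, lying flat on the belt
- scrap_c_mid (a point): centre of a loose light-wood square stick, 13 x 120 x 13 mm, lying roughly across the belt
- paddle_top (a point): centre of the top of the yellow paddle (42 x 44 x 12 mm) on the dead-man lever, 205 mm from the belt's centre along the sander's +y. Released it is 115 mm above the table, its edge toward the robot higher by 0.35 rad. It swings down about a pivot 100 mm behind it (sander +x), 75 mm above the table, about level in mid-green, and springs back when let go.
- gauge_green (a point): middle of the green band of the upright gauge strip, 16 mm wide, 120 mm tall, that stands 42 mm from the paddle's centre line on its +y side: white at the top, green from 71 to 88 mm above the table, red below. A small black pointer on the paddle's edge shows the travel against it.
- run_lever (a joint): dead-man lever angle, rad: 0 released, grows as the paddle is pressed down, stop at 0.60. Green is 0.22 to 0.38 (paddle top centre 94 to 78 mm above the table; middle 0.30, 86 mm), red beyond. Spring: about 3 N at the paddle to start it, 5.5 N at 0.30, 8 N at the stop.
- glue: white glue bottle with orange nozzle, 44 x 60 x 197 mm, standing to the right, beyond the sander's open end; origin under its centre; leave alone
- tape: yellow tape measure, 35 x 85 x 66 mm, to the right, beyond the sander's open end; origin under its centre; leave alone
There are look-alikes about, which are no part of the job. What is shaped like the part that bears scrap_b_mid but pink is not meant.

How it is judged:
By the outcome, as a careful person would: the job done as asked, in the order asked, and still so for the second after the job is handed in, while the arm keeps its last pose, push and grip.
It also fails if it takes over 62 s, if anything falls off the work surface, if the arm or the gripper's body presses on something with over 40 N, if the wrist force passes 120 N, or if a joint passes its speed limit or range.

### The arm

A 6-joint arm with a two-finger parallel gripper is mounted at the origin on a cart in front of the work surface, level with it; the furniture and walls round the work are solid. World frame = base frame: x ahead of the robot, y to its left, z up, the work surface at z = 0. Lengths are in mm, angles in rad, forces in N, time in s.
With the tool pointing down it reaches from about 300 to 775 mm from the base axis. Payload 14.6 kg.
Tool frame: the origin (TCP) lies at the very end of the fingers, on their centre line; the grasp point (between the pads) lies 19 mm behind it; z points along the fingers, y is the line along which they close (so a half turn about z gives the same grasp; the last joint's range is limited). The gripper opens to 94 mm and grips with 3 to 60 N. Pads are 16 mm wide; open, the fingers measure 119 mm over their backs; the gripper's body (75 mm by 177 mm) begins 78 mm behind the grasp point.
Start: joints at [-0.067, 0.3, 1.521, -0, 1.321, -0.067], TCP at [549.99, -0.002, 205.446] pointing down, gripper open.
Joint ranges: [-3.03, 3.03], [-0.79, 2.21], [0.23, 2.52], [-1.04, 4.18], [0, 3.07], [-2.55, 2.55]. Speed limits (rad/s): [2.22, 2.22, 2.57, 3.14, 3.14, 3.14].

### API

Orientations are given as [roll, pitch, yaw] about the fixed x, y, z axes, in that order (R = Rz(yaw) Ry(pitch) Rx(roll)).
In Python, from cell import manip, eyes, ticket gives the robot as it stands. The module is installed in compiled form; this text tells all that it offers.
- The arm moves only by the tool arm_command, never from a script. Its argument "plan" is a list of rows, each a list of 5 numbers: the opening, from -1 (shut) to 1 (fully open), then the shift along the tool's x, y, z in m, then the turn about the tool's z in rad. In form: [[jaw, dx, dy, dz, roll], ...]. A call has 1 to 20 rows; each row shifts and turns the commanded pose from where the row before left it, along the tool's axes as they then stand; what a row does not reach is not made up. A row lasts 1/8 s, in which the tool goes at most 62.5 mm and 10.7 degrees, less where a joint would pass 70% of its speed; a pose out of reach is approached as far as the arm can. A call is refused whole if a number of a shift passes 0.0625 or a number of a turn 0.188, either way. A call with a gripper value outside its range is refused whole. The fingers move at their own pace and stop on an object; "newtons" is the grip in N (left out, the last holds). Time passes only in rows, so rows that do not move let the fingers close. It gives the time, the measured TCP pose, the force, the opening and the grip force at its end, in the units of the state.
- manip.read_state(): the state, without advancing time (a new reading comes with each control period).
- eyes.camera(name): name is "scene" or "side" or "wrist"; returns a dict with "img" (400x640x3 uint8, blue, green, red), "z_map" (400x640 float32, mm along the optical axis (not along the pixel's ray), 0 where there is no reading), "fx", "fy", "cx", "cy" (pixels), "eye" and "orientation" of the camera in the world. Camera axes: x right, y down, z forward; pixel columns grow to the right and rows downward; lengths in mm; the calibration is good to about 2 mm. A picture is of the moment at which its call begins.
- ticket.sign_off(): hands the job in; it is judged then, once.
The state is a dict: "clock": time; "joints": joint angles; "qd": joint speeds; "effort": joint torques, N m; "eef_pos": TCP position; "eef_rot": TCP orientation; "wrist_force": force on the tool from outside, world axes, zero at the start; "moment": the same for the moment, N m; "finger_gap": finger opening in mm; "finger_force": force on a finger pad.
Only numpy, scipy, OpenCV 4.12 (cv2) and the standard library are available. Lean on these libraries where they do the work, as an engineer would, in place of code of your own. Each camera call takes 0.05 s, during which the arm holds its last target. There are 200 camera calls.

## Working session

There is one attempt and no reset: what is moved stays moved. The work goes in short steps, Python scripts to look and compute and a tool call to move; the robot and the scene stay as the last step left them, time stands still between calls to the robot, and variables do not carry over. Pictures are saved under pics/ and viewed, at most 10 in all, crops included, and the job is handed in when it is done.

Besides the shell and the picture viewer there is one more tool, called after "Request:" as a command line: name --pt "numbers of a row" for each row, then --argument value for the rest. arm_command: Moves the arm, as the interface text tells. Its arguments: {"type":"object","properties":{"plan":{"type":"array"},"newtons":{"type":"number"}},"required":["plan"]}

```bash
mkdir -p pics; cat > h.py <<'E'
import numpy as np, cv2
from scipy.spatial.transform import Rotation as R
from cell import manip, eyes, ticket
def cam(n,save=None):
    c=eyes.camera(n)
    if save: cv2.imwrite('pics/'+save,c['img'])
    np.savez('%s.npz'%n,**{k:np.array(v) for k,v in c.items()})
    return c
def load(n): return dict(np.load('%s.npz'%n))
def rot(c):
    o=np.array(c['orientation'],float)
    return o if o.shape==(3,3) else R.from_euler('xyz',o).as_matrix()
def cloud(c):
    v,u=np.mgrid[0:400,0:640]; z=c['z_map'].astype(float)
    p=np.stack([(u-c['cx'])/c['fx']*z,(v-c['cy'])/c['fy']*z,z],-1)
    P=p@rot(c).T+np.array(c['eye'],float); P[z==0]=np.nan
    return P
E
python3 - <<'E'
from h import *
print(manip.read_state())
for n in('scene','side'):
    c=cam(n,n+'0.png'); print(n,c['eye'],c['orientation'],c['fx'])
E
```

```text
{'clock': 0.0, 'joints': array([-6.65837373e-02,  3.00498998e-01,  1.52160100e+00, -1.65570239e-05,
        1.32073465e+00, -6.65828472e-02]), 'qd': array([ 0.00025881, -0.00024827, -0.00017428, -0.00186437,  0.00049645,
        0.00193116]), 'effort': array([-1.53750298e-03, -5.31805658e+01, -3.52735734e+01,  7.07558286e-02,
        2.43994006e-02, -4.79655944e-05]), 'eef_pos': array([5.49718350e+02, 2.04409822e-02, 2.04862617e+02]), 'eef_rot': array([-3.14035234e+00, -6.66330655e-05,  1.57079950e+00]), 'wrist_force': array([ 1.33913748, -0.34068195, -0.97929345]), 'moment': array([ 0.05067743, -0.00085484,  0.01395515]), 'finger_force': 0.0, 'finger_gap': 93.96307112338555}
scene [ -69.52019921 -908.59407056  969.72360166] [-2.24210353  0.00415795 -0.56996887] 472.83237119563137
side [ 457.2603523  1381.50782399 1080.88954199] [-2.18957913 -0.00935075 -3.11100247] 471.7420899146372
```

View pics/scene0.png

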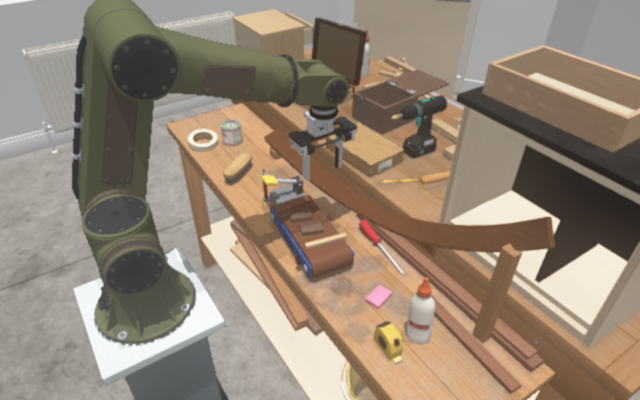

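View pics/side0.png

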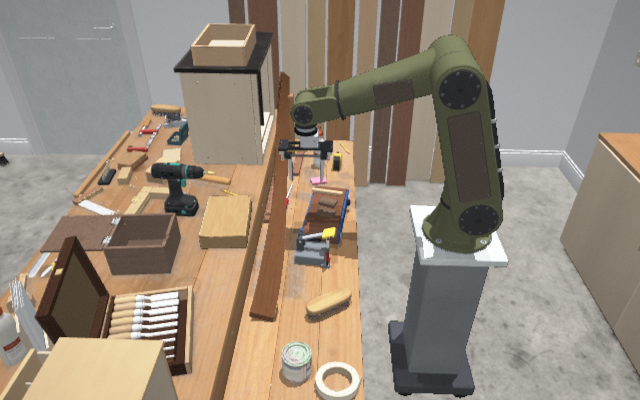

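The scene view shows the sander at (310,235), with two walnut scraps (310,222) and a stick (325,241) on its belt. The yellow paddle is at (270,181), the brush at (237,167), the pink look-alike at (378,296), the glue at (422,310) and the tape at (388,340). In the side view the brush is at (329,302). A second brush at (165,108) lies on the far bench, so it isn't the one "left of the sander".

```bash
python3 - <<'E'
from h import *
a=load('scene')['img'][120:300,210:390]; b=load('side')['img'][170:330,270:390]
a=cv2.resize(a,(540,540),interpolation=cv2.INTER_CUBIC)
cv2.imwrite('pics/a.png',a)
b=cv2.resize(b,None,fx=3.6,fy=3.6,interpolation=cv2.INTER_CUBIC); cv2.imwrite('pics/b.png',b)
for n in('scene','side'):
    c=load(n);P=cloud(c)
    hsv=cv2.cvtColor(c['img'],cv2.COLOR_BGR2HSV)
    x,y,z=P[...,0],P[...,1],P[...,2]
    # brush
    m=(x>250)&(x<750)&(y>150)&(y<600)&(z>22)&(z<60)
    k,l,s,ce=cv2.connectedComponentsWithStats(m.astype(np.uint8))
    for i in range(1,k):
        if s[i,4]>40:
            q=P[l==i]; r=cv2.minAreaRect(q[:,:2].astype(np.float32)); print(n,'blob',s[i],r,q[:,2].max())
    # belt
    m=(x>300)&(x<750)&(y>-350)&(y<300)&(z>66)&(z<74)
    k,l,s,ce=cv2.connectedComponentsWithStats(m.astype(np.uint8))
    for i in range(1,k):
        if s[i,4]>60:
            q=P[l==i]; print(n,'belt',s[i],cv2.minAreaRect(q[:,:2].astype(np.float32)),np.median(q[:,2]))
    m=(x>300)&(x<750)&(y>-350)&(y<300)&(z>78)&(z<100)
    k,l,s,ce=cv2.connectedComponentsWithStats(m.astype(np.uint8),connectivity=4)
    for i in range(1,k):
        if s[i,4]>20:
            q=P[l==i]; print(n,'up',s[i],cv2.minAreaRect(q[:,:2].astype(np.float32)),np.median(q[:,2]))
    m=(abs(hsv[...,0].astype(int)-27)<6)&(hsv[...,1]>170)&(hsv[...,2]>120)&(x>300)&(x<750)&(z>60)&(z<140)
    q=P[m]; print(n,'yellow',len(q),q.mean(0),q.min(0),q.max(0))
E
```

```text
scene blob [275 117  19  19 112] ((725.8690185546875, 531.220703125), (136.9996795654297, 10.37018871307373), 89.26087188720703) 59.83771164205132
scene blob [224 129  18  13 144] ((534.14892578125, 585.7494506835938), (25.788381576538086, 72.81442260742188), 87.80398559570312) 59.90578853104421
scene blob [264 135  53  50 318] ((618.6069946289062, 322.84893798828125), (343.4152526855469, 26.438602447509766), 89.5243148803711) 59.99789921263903
scene blob [313 150  29  28 210] ((726.06884765625, 238.47491455078125), (176.40512084960938, 10.772896766662598), 89.74614715576172) 59.49696687205562
scene blob [223 153  29  27 424] ((457.4554443359375, 394.7769470214844), (154.06777954101562, 53.48432159423828), 34.40240478515625) 51.8119304927302
scene blob [270 184  26  20 271] ((516.7280883789062, 178.00038146972656), (64.06830596923828, 83.03597259521484), 82.85426330566406) 59.97599526400768
scene belt [310 157  53  59 482] ((649.226806640625, 82.6426773071289), (349.97601318359375, 43.15352249145508), 84.21208190917969) 70.1038549704482
scene belt [340 168  43  35  92] ((722.51666259
[... 1098 characters left out ...]
6, 61.74700164794922), 68.58897399902344) 80.34331442851874
scene up [300 221  24  13 199] ((471.9143981933594, -63.314884185791016), (47.74040222167969, 61.978668212890625), 70.31550598144531) 80.45712448538245
scene up [305 233  42  15 168] ((476.2093200683594, -127.31936645507812), (17.788949966430664, 119.1318588256836), 77.8543472290039) 81.28059740130294
scene up [443 248   9   6  23] ((722.0723266601562, -338.32586669921875), (5.406322002410889, 23.955514907836914), 8.16550350189209) 84.6380222775881<stdin>:28: RuntimeWarning: Mean of empty slice.
  ret = um.true_divide(
Traceback (most recent call last):
ValueError: zero-size array to reduction operation minimum which has no identity
```

View pics/a.png

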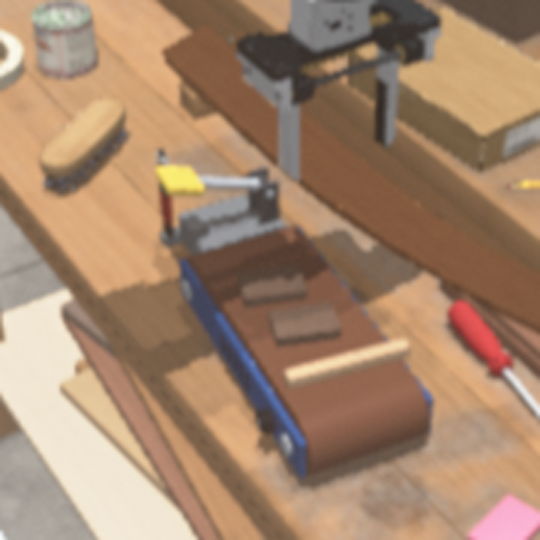

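View pics/b.png

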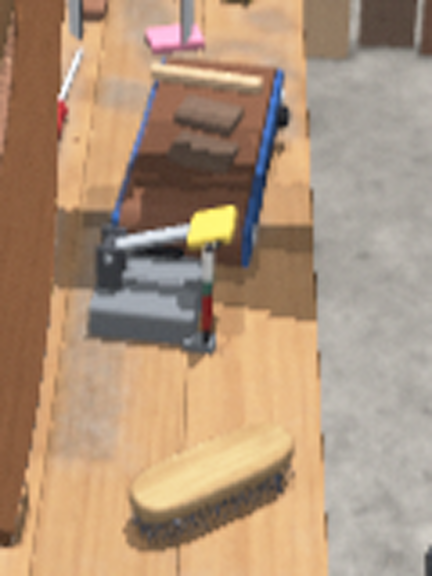

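The crops show the wooden brush with blue-grey bristles, the two walnut scraps, the light stick nearest the open end, and the yellow paddle beside the gauge. The pink offcut lies on the table and is not one of the scraps. Next I refine the sander axis, paddle and brush.

```bash
python3 - <<'E'
from h import *
for n in('scene','side'):
    c=load(n);P=cloud(c); hsv=cv2.cvtColor(c['img'],cv2.COLOR_BGR2HSV).astype(int)
    x,y,z=P[...,0],P[...,1],P[...,2]
    m=(x>370)&(x<590)&(y>-230)&(y<110)&(z>30)&(z<90)
    m1=m&(z>66)&(z<73)
    q=P[m1]; print(n,'belt',cv2.minAreaRect(q[:,:2].astype(np.float32)),len(q))
    q=P[m]; print(n,'sander',cv2.minAreaRect(q[:,:2].astype(np.float32)))
    mb=m&(abs(hsv[...,0]-112)<10)&(hsv[...,1]>120)
    q=P[mb]; 
    if len(q)>10: print(n,'blue',len(q),np.nanpercentile(q,[2,98],axis=0).round(),np.polyfit(q[:,1],q[:,0],1))
    my=(abs(hsv[...,0]-27)<9)&(hsv[...,1]>140)&(x>350)&(x<650)&(y>90)&(y<260)&(z>70)&(z<150)
    q=P[my]; print(n,'yel',len(q)); 
    if len(q)>5: print(np.median(q,0),cv2.minAreaRect(q[:,:2].astype(np.float32)),np.percentile(q[:,2],[3,97]))
    m=(x>300)&(x<580)&(y>300)&(y<500)&(z>8)&(z<60)
    k,l,s,ce=cv2.connectedComponentsWithStats(m.astype(np.uint8))
    i=1+np.argmax(s[1:,4]); q=P[l==i]
    print(n,'brush',s[i],cv2.minAreaRect(q[:,:2].astype(np.float32)),q[:,2].max())
    for lo,hi in((78,100),):
        m=(x>370)&(x<590)&(y>-200)&(y<60)&(z>77)&(z<95)
        k,l,s,ce=cv2.connectedComponentsWithStats(m.astype(np.uint8),connectivity=4)
        for i in range(1,k):
            if s[i,4]>20: q=P[l==i]; print(n,'up',s[i],cv2.minAreaRect(q[:,:2].astype(np.float32)),np.median(q[:,2]))
    # yellow in image
    p=P[182,270] if n=='scene' else P[233,329]; print(p, hsv[182,270] if n=='scene' else hsv[233,329])
    m=(x>330)&(x<760)&(y>-260)&(y<450)&(z>100)&(z<300)
    q=P[m]; q=q[(q[:,0]<560)]; print('high',len(q))
E
```

```text
scene belt ((480.47467041015625, -46.79771423339844), (277.146484375, 129.4351348876953), 83.34840393066406) 1693
scene sander ((470.70819091796875, -47.274505615234375), (299.9407958984375, 150.04173278808594), 82.92756652832031)
scene blue 41 [[ 396. -169.   55.]
 [ 417.   -5.   61.]] [1.26861995e-01 4.18107226e+02]
scene yel 36
[450.60310158 149.97671717 114.80626554] ((454.9881896972656, 159.38714599609375), (28.159740447998047, 52.200416564941406), 31.178138732910156) [107.6080998 121.1726153]
scene brush [223 153  29  29 456] ((457.4554443359375, 394.7769470214844), (154.06777954101562, 53.48432159423828), 34.40240478515625) 51.8119304927302
scene up [289 209  23  13 193] ((476.1449890136719, 3.3110885620117188), (45.94507598876953, 61.57246780395508), 69.92874908447266) 80.10194477751145
scene up [300 221  24  13 210] ((472.2065734863281, -63.41939926147461), (47.74040222167969, 62.59931945800781), 70.31550598144531) 80.3166753492913
scene up [305 233  42  15 184] ((475.83709716796875, -128.18719482421875), (19.337244033813477, 119.30109405517578), 81.04558563232422) 81.035474
[... 537 characters left out ...]
49707031) [ 73.19174758 122.43093485]
side brush [306 287  46  32 779] ((459.02044677734375, 401.8661804199219), (151.27822875976562, 55.08237075805664), 34.3502311706543) 54.289784486696135
side up [312 187  31   8 103] ((478.2870178222656, -122.5842514038086), (24.45731544494629, 118.95490264892578), 78.09427642822266) 83.80261864245267
side up [318 196  19  11 121] ((472.9199523925781, -56.17949295043945), (51.50759506225586, 63.74789047241211), 68.6100845336914) 83.10870685331679
side up [316 206  20  11 139] ((478.3919372558594, 9.26095199584961), (49.95610809326172, 61.996585845947266), 70.73443603515625) 83.10467791891597
[464.33549383 186.39171943 122.63472804] [ 29 130 254]
high 246
```

Request:
arm_command --pt "1 0.04 -0.022 -0.02 0" --pt "1 0.04 -0.022 -0.02 0" --pt "1 0.04 -0.022 -0.02 0" --pt "1 0.04 -0.022 -0.02 0" --pt "1 0 0 0 0"

```text
clock: 0.72
eef_pos: [461.2, 162.0, 286.8]
eef_rot: [3.139, -0.001, 1.574]
wrist_force: [0.5, -1.0, -0.7]
finger_gap: 93.6
finger_force: 0.0
```

```bash
python3 - <<'E'
from h import *
c=cam('wrist','w1.png'); s=manip.read_state(); print(s['clock'],s['eef_pos'],s['eef_rot'],c['eye'],c['orientation'])
d=load('scene');P=cloud(d)
x,y,z=P[...,0],P[...,1],P[...,2]
for nm,(u,v) in dict(glue=(422,318),gluetop=(425,285),tape=(388,340),pink=(378,296)).items(): print(nm,P[v,u].round())
E
```

```text
0.775 [461.67054057 160.76529678 285.73716358] [ 3.14082576e+00 -1.23946843e-04  1.57296049e+00] [459.9356761  237.73610394 466.98019197] [ 2.87997555e+00 -2.12410746e-03  3.96828861e-03]
glue [ 508. -472.   92.]
gluetop [ 516. -455.  182.]
tape [ 421. -461.   61.]
pink [ 515. -317.   10.]
```

View pics/w1.png

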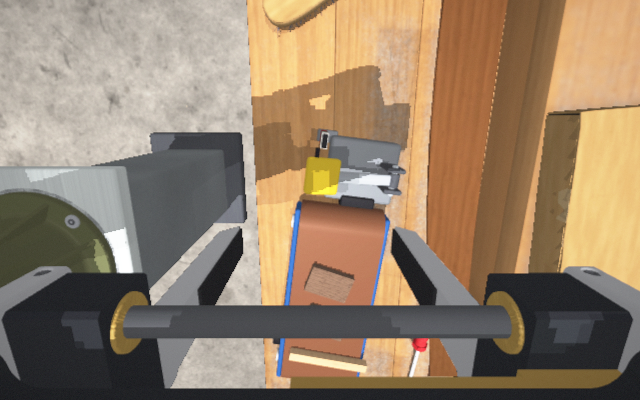

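The wrist view shows the yellow paddle at (323,176), the belt top between columns 295 and 388 from row 205 down, a scrap at (330,282), the stick at (328,361) and the brush end at (300,8). I'll use it for the paddle and the belt edges.

```bash
python3 - <<'E'
from h import *
c=load('wrist');P=cloud(c); hsv=cv2.cvtColor(c['img'],cv2.COLOR_BGR2HSV).astype(int)
x,y,z=P[...,0],P[...,1],P[...,2]
v,u=np.mgrid[0:400,0:640]
m=(abs(hsv[...,0]-28)<7)&(hsv[...,1]>150)&(u>295)&(u<350)&(v>150)&(v<202)&(z>90)
q=P[m];print('pad',len(q),np.median(q,0),cv2.minAreaRect(q[:,:2].astype(np.float32)),np.percentile(q[:,2],[3,97]))
m=(u>280)&(u<400)&(v>195)&(v<300)&(z>60)&(z<75)
q=P[m];print('belt',cv2.minAreaRect(q[:,:2].astype(np.float32)),q[:,1].max())
for r in(225,245,265,295):
    w=np.where(m[r])[0]; 
    if len(w): print(r,P[r,w[0]].round(1),P[r,w[-1]].round(1))
for uv in((323,176),(330,282),(328,361)): print(P[uv[1],uv[0]].round(1))
E
```

```text
pad 1204 [465.93728168 172.1692093  116.50638315] ((466.7502746582031, 171.08544921875), (43.88273620605469, 39.98320388793945), 83.0060806274414) [108.63601551 121.96571124]
belt ((488.5169677734375, 35.84268569946289), (143.99423217773438, 134.7299346923828), 83.01937866210938) 113.99409547199221
225 [430.5  90.3  60.3] [562.   91.1  61.3]
245 [427.3  60.4  61.7] [558.3  60.4  60.9]
265 [420.8  28.3  60.7] [554.5  28.4  60.2]
295 [413.7 -21.8  60.2] [541.7 -15.1  70.2]
[468.2 171.3 115.6]
[480.3  13.   81.9]
[ 479.2 -120.4   83.4]
```

Request:
arm_command --pt "1 0.047 0 0.0 0.162" --pt "1 0.047 0 0.0 0.162" --pt "1 0 0 0.0 0.162" --pt "1 0 0 0.0 0.162" --pt "1 0 0 0 0.162" --pt "1 0 0 0 0.162" --pt "1 0 0 0 0"

```text
clock: 1.65
eef_pos: [470.0, 252.5, 284.5]
eef_rot: [-3.141, 0.002, 0.599]
wrist_force: [-0.1, 0.3, -0.2]
finger_gap: 93.7
finger_force: 0.0
```

Request:
arm_command --pt "1 0.018 -0.0318 0.02 0" --pt "1 0.018 -0.0318 0.02 0" --pt "1 0.018 -0.0318 0.02 0" --pt "1 0.018 -0.0318 0.02 0" --pt "1 0 0 0 0"

```text
clock: 2.28
eef_pos: [456.6, 399.8, 202.7]
eef_rot: [3.141, 0.004, 0.604]
wrist_force: [0.1, -0.4, -0.4]
finger_gap: 93.7
finger_force: 0.0
```

```bash
python3 - <<'E'
from h import *
c=cam('wrist','w2.png'); s=manip.read_state(); print(s['clock'],s['eef_pos'],s['eef_rot'])
P=cloud(c);x,y,z=P[...,0],P[...,1],P[...,2]
for lo in(8,25):
    m=(x>330)&(x<590)&(y>290)&(y<500)&(z>lo)&(z<60)
    k,l,st,ce=cv2.connectedComponentsWithStats(m.astype(np.uint8),connectivity=4)
    i=1+np.argmax(st[1:,4]); q=P[l==i]; print(st[i],cv2.minAreaRect(q[:,:2].astype(np.float32)),q[:,2].max())
E
```

```text
2.325 [457.21472831 398.92150374 204.0607082 ] [3.14129227e+00 2.38852552e-03 6.02872876e-01]
[ 296  113   46  130 5269] ((460.3997802734375, 401.4945983886719), (149.1529541015625, 50.5445671081543), 33.62215805053711) 50.26712198538809
[ 296  113   46  130 5267] ((460.3997802734375, 401.4945983886719), (149.1529541015625, 50.5445671081543), 33.62215805053711) 50.26712198538809
```

Request:
arm_command --pt "1 0.003 0 0.04 0" --pt "1 0 0 0.04 0" --pt "1 0 0 0.04 0" --pt "1 0 0 0.04 0" --pt "1 0 0 0.015 0" --pt "1 0 0 0.0075 0" --pt "1 0 0 0 0" --pt "-1 0 0 0 0" --pt "-1 0 0 0 0" --pt "-1 0 0 0 0" --pt "-1 0 0 0 0" --pt "-1 0 0 0 0" --newtons 25

```text
clock: 3.82
eef_pos: [459.8, 400.7, 23.0]
eef_rot: [3.142, -0.0, 0.599]
wrist_force: [0.3, -0.1, 0.6]
finger_gap: 52.9
finger_force: 24.6
```

Request:
arm_command --pt "-1 0 0 -0.02 0" --pt "-1 0 0 -0.03 0" --pt "-1 0 0 -0.04 0" --pt "-1 0 0 -0.04 0" --pt "-1 0 0 -0.04 0" --pt "-1 0 0 0 0.1442" --pt "-1 0 0 0 0.1442" --pt "-1 0 0 0 0.1442" --pt "-1 0 0 0 0.1442" --pt "-1 0 0 0 0.1442" --pt "-1 0 0 0 0" --newtons 35

```text
clock: 5.2
eef_pos: [459.9, 400.7, 194.2]
eef_rot: [-3.141, -0.001, -0.121]
wrist_force: [0.3, -0.0, 0.3]
finger_gap: 53.1
finger_force: 34.4
```

Request:
arm_command --pt "-1 0.0093 0.04 0 0" --pt "-1 0.0093 0.04 0 0" --pt "-1 0.0093 0.04 0 0" --pt "-1 0.0093 0.04 0 0" --pt "-1 0.0093 0.04 0 0" --pt "-1 0.0093 0.04 0 0" --pt "-1 0.0093 0.04 0 0" --pt "-1 0.0093 0.04 0 0" --pt "-1 0 0 0 0" --pt "-1 0 0 0 0"

```text
clock: 6.45
eef_pos: [494.7, 74.4, 193.4]
eef_rot: [-3.141, -0.001, -0.12]
wrist_force: [0.3, 0.3, -0.0]
finger_gap: 53.1
finger_force: 34.4
```

```bash
python3 - <<'E'
from h import *
s=manip.read_state(); print(s['clock'],s['eef_pos'],s['eef_rot'],s['finger_gap'])
a=cam('scene')['img'][120:300,210:390]; b=cam('side')['img'][120:280,270:390]
a=cv2.resize(a,(480,480)); b=cv2.resize(b,(300,400)); b=cv2.copyMakeBorder(b,0,80,0,0,cv2.BORDER_CONSTANT)
cv2.imwrite('pics/c.png',np.hstack([a,b]))
c=load('side'); P=cloud(c);x,y,z=P[...,0],P[...,1],P[...,2]
E
```

```text
6.45 [494.6700103   74.44689409 193.43589203] [-3.14125617e+00 -5.41190162e-04 -1.20390778e-01] 53.052739168983535
```

View pics/c.png

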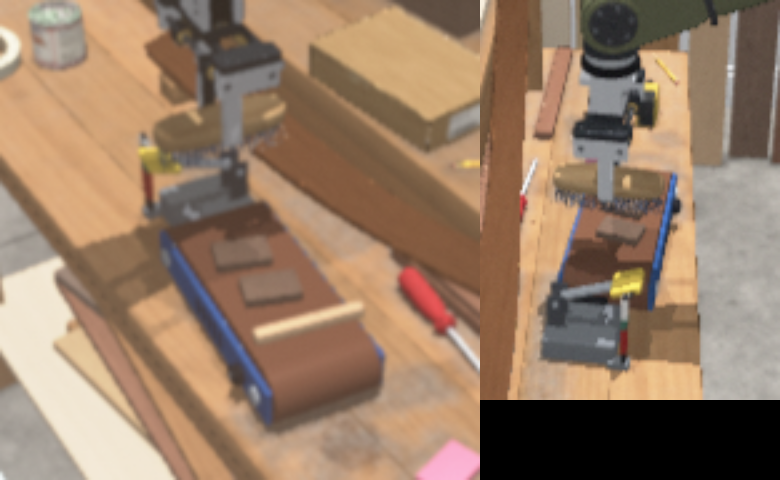

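The picture shows the brush held level above the paddle end of the belt. Scrap A at (243,252), scrap B at (270,287) and the stick at (308,321) are undisturbed. Lowering it behind scrap A.

Request:
arm_command --pt "-1 0 -0.003 0.03 0" --pt "-1 0 0 0.03 0" --pt "-1 0 0 0.025 0" --pt "-1 0 0 0.008 0" --pt "-1 0 0 0.004 0" --pt "-1 0 0 0 0" --pt "-1 0 0 0 0"

```text
clock: 7.42
eef_pos: [495.4, 77.1, 96.7]
eef_rot: [-3.141, -0.001, -0.122]
wrist_force: [0.4, 0.5, -1.2]
finger_gap: 53.3
finger_force: 34.4
```

Request:
arm_command --pt "-1 0 0 0.001 0" --pt "-1 0 0 0 0"

```text
clock: 7.68
eef_pos: [495.1, 77.0, 95.1]
eef_rot: [-3.142, -0.0, -0.122]
wrist_force: [0.2, 0.1, -0.6]
finger_gap: 52.7
finger_force: 34.4
```

Request:
arm_command --pt "-1 0 0.003 0.001 0" --pt "-1 0 0.006 0 0" --pt "-1 0 0.009 0 0" --pt "-1 0 0.009 0 0" --pt "-1 0 0.009 0 0" --pt "-1 0 0.009 0 0" --pt "-1 0 0.009 0 0" --pt "-1 0 0.009 0 0" --pt "-1 0 0.009 0 0" --pt "-1 0 0.009 0 0" --pt "-1 0 0.009 0 0" --pt "-1 0 0.009 0 0" --pt "-1 0 0.009 0 0" --pt "-1 0 0.009 0 0" --pt "-1 0 0.009 0 0" --pt "-1 0 0.009 0 0" --pt "-1 0 0.009 0 0" --pt "-1 0 0.006 0 0" --pt "-1 0 0.003 0 0" --pt "-1 0 0 0 0"

```text
clock: 10.18
eef_pos: [476.4, -74.9, 93.9]
eef_rot: [-3.142, 0.0, -0.122]
wrist_force: [0.3, -0.5, -1.2]
finger_gap: 52.9
finger_force: 34.4
```

```bash
python3 - <<'E'
from h import *
a=cam('scene')['img'][160:340,250:430]; b=cam('side')['img'][100:260,270:390]
a=cv2.resize(a,(480,480)); b=cv2.resize(b,(300,400)); b=cv2.copyMakeBorder(b,0,80,0,0,cv2.BORDER_CONSTANT)
cv2.imwrite('pics/d.png',np.hstack([a,b]))
E
```

```text
(no output)
```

View pics/d.png

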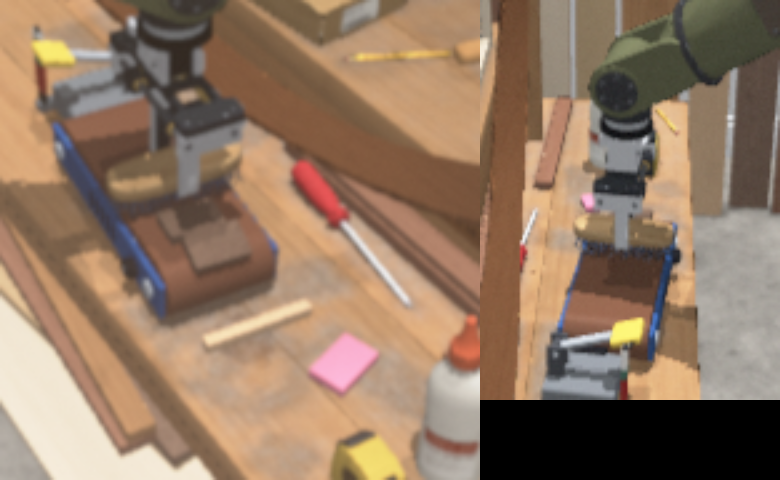

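The stick at (257,323) is already on the table past the open end, and both walnut scraps (195,218) and (217,243) are sliding ahead of the brush. Continuing the sweep.

Request:
arm_command --pt "-1 0 0.003 0 0" --pt "-1 0 0.006 0 0" --pt "-1 0 0.008 0 0" --pt "-1 0 0.008 0 0" --pt "-1 0 0.008 0 0" --pt "-1 0 0.008 0 0" --pt "-1 0 0.008 0 0" --pt "-1 0 0.008 0 0" --pt "-1 0 0.008 0 0" --pt "-1 0 0.008 0 0" --pt "-1 0 0.008 0 0" --pt "-1 0 0.008 0 0" --pt "-1 0 0.008 0 0" --pt "-1 0 0.006 0 0" --pt "-1 0 0.003 0 0" --pt "-1 0 0 0 0" --pt "-1 0 0 0 0"

```text
clock: 12.4
eef_pos: [463.5, -179.9, 93.9]
eef_rot: [-3.142, 0.0, -0.122]
wrist_force: [-0.1, 0.3, -0.2]
finger_gap: 52.9
finger_force: 34.4
```

```bash
python3 - <<'E'
from h import *
a=cam('scene')['img'][180:360,270:450]; b=cam('side')['img'][100:260,270:390]
a=cv2.resize(a,(480,480)); b=cv2.resize(b,(300,400)); b=cv2.copyMakeBorder(b,0,80,0,0,cv2.BORDER_CONSTANT)
cv2.imwrite('pics/e.png',np.hstack([a,b]))
E
```

```text
(no output)
```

View pics/e.png

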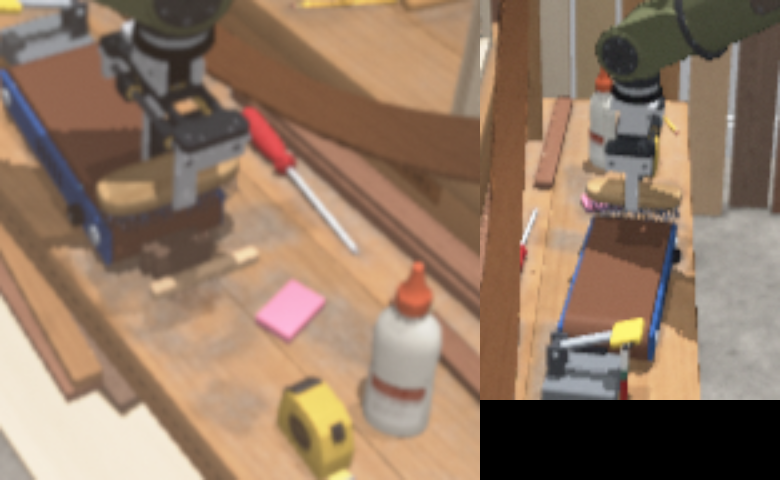

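Both walnut scraps have gone over the open end, at about (170,258) beside the stick, and the belt looks clear. Now lifting and taking the brush back to its old spot.

Request:
arm_command --pt "-1 0 0 -0.02 0" --pt "-1 0 0 -0.04 0" --pt "-1 0 0 -0.04 0" --pt "-1 -0.0062 -0.048 0 0" --pt "-1 -0.0062 -0.048 0 0" --pt "-1 -0.0062 -0.048 0 0" --pt "-1 -0.0062 -0.048 0 0" --pt "-1 -0.0062 -0.048 0 0" --pt "-1 -0.0062 -0.048 0 0" --pt "-1 -0.0062 -0.048 0 0" --pt "-1 -0.0062 -0.048 0 0" --pt "-1 -0.0062 -0.048 0 0" --pt "-1 -0.0062 -0.048 0 0" --pt "-1 -0.0062 -0.048 0 0" --pt "-1 -0.0062 -0.048 0 0" --pt "-1 0 0 0 0"

```text
clock: 14.5
eef_pos: [458.8, 403.2, 193.1]
eef_rot: [3.141, 0.001, -0.119]
wrist_force: [-0.5, -0.6, -1.1]
finger_gap: 52.8
finger_force: 34.4
```

Request:
arm_command --pt "-1 0 0 0 -0.1442" --pt "-1 0 0 0 -0.1442" --pt "-1 0 0 0 -0.1442" --pt "-1 0 0 0 -0.1442" --pt "-1 0 0 0 -0.1442" --pt "-1 0 0 0 0"

```text
clock: 15.25
eef_pos: [459.9, 400.0, 194.0]
eef_rot: [3.141, 0.0, 0.597]
wrist_force: [0.4, -1.0, -0.4]
finger_gap: 53.1
finger_force: 34.4
```

```bash
python3 - <<'E'
from h import *
s=manip.read_state(); print(s['clock'],s['eef_pos'],s['eef_rot'],s['finger_gap'])
a=cam('scene')['img'][180:360,250:430]; b=cam('side')['img'][100:260,270:390]
a=cv2.resize(a,(480,480)); b=cv2.resize(b,(300,400)); b=cv2.copyMakeBorder(b,0,80,0,0,cv2.BORDER_CONSTANT)
cv2.imwrite('pics/f.png',np.hstack([a,b]))
E
```

```text
15.25 [459.92670333 400.03297951 194.02780734] [3.14149362e+00 5.00222000e-05 5.97404140e-01] 53.11427030827099
```

View pics/f.png

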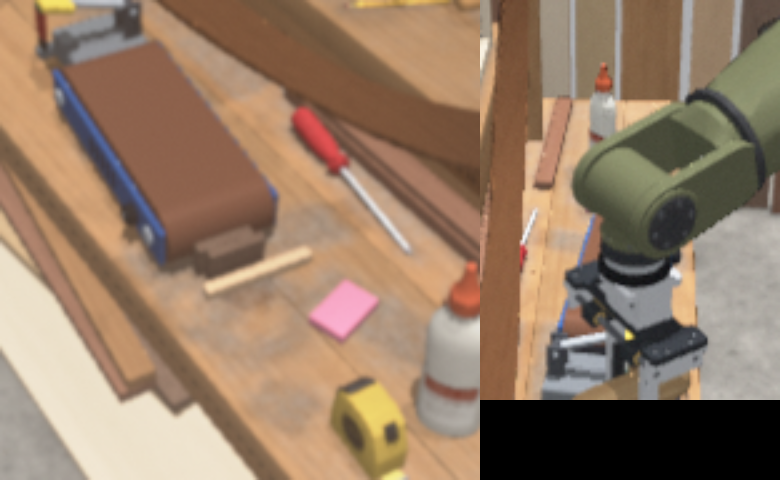

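The belt is clear. One walnut scrap at (230,245) may be leaning on the belt end. I'll check its heights while I still hold the brush.

```bash
python3 - <<'E'
from h import *
c=load('scene');P=cloud(c)
im=c['img'][255:300,315:375]; cv2.imwrite('pics/g.png',cv2.resize(im,None,fx=10,fy=10,interpolation=cv2.INTER_CUBIC))
O=np.array([481,-38]);ax=np.array([.993,-.122]);ay=np.array([.122,.993])
for v in range(262,294,2):
    print(v,[(lambda p:(int((p[:2]-O)@ax),int((p[:2]-O)@ay),int(p[2])))(P[v,u]) for u in range(324,350,5)])
E
```

```text
262 [(-23, -139, 53), (-14, -150, 59), (1, -150, 52), (16, -150, 45), (28, -156, 46), (44, -156, 38)]
264 [(-28, -149, 57), (-14, -151, 53), (0, -154, 49), (13, -155, 43), (28, -157, 39), (46, -153, 27)]
266 [(-29, -151, 51), (-15, -152, 46), (0, -155, 42), (13, -157, 38), (29, -155, 29), (58, -135, -2)]
268 [(-30, -153, 47), (-16, -156, 43), (-1, -156, 35), (10, -162, 36), (20, -172, 41), (55, -141, -4)]
270 [(-32, -157, 44), (-17, -158, 37), (-6, -165, 39), (4, -173, 41), (17, -177, 39), (30, -181, 37)]
272 [(-33, -160, 39), (-22, -166, 40), (-9, -171, 38), (5, -171, 31), (14, -182, 38), (31, -181, 29)]
274 [(-36, -166, 39), (-26, -175, 42), (-12, -176, 37), (0, -183, 38), (15, -182, 30), (41, -165, 1)]
276 [(-38, -168, 34), (-27, -176, 36), (-12, -177, 31), (2, -177, 23), (17, -180, 19), (38, -170, 0)]
278 [(-36, -166, 23), (-29, -181, 34), (-13, -180, 25), (1, -179, 17), (18, -177, 7), (29, -185, 10)]
280 [(-36, -167, 16), (-27, -177, 21), (-12, -177, 15), (2, -178, 8), (12, -188, 13), (28, -188, 6)]
282 [(-36, -167, 8), (-27, -179, 15), (-12, -178, 8), (-2, -188, 13), (10, -192, 10), (23, -197, 10)]
284 [(-35, -164, -2), (-28, -179, 9), (-15, -184, 8), (-5, -193, 12), (6, -200, 13), (21, -200, 5)]
286 [(-38, -171, -2), (-32, -188, 11), (-21, -194, 12), (-8, -199, 11), (7, -198, 2), (20, -203, 1)]
288 [(-42, -177, -2), (-35, -193, 10), (-24, -200, 12), (-7, -198, 2), (5, -202, 0), (18, -207, -1)]
290 [(-43, -181, -5), (-37, -198, 9), (-21, -196, 0), (-9, -202, 0), (3, -207, -2), (13, -215, 0)]
292 [(-48, -190, -1), (-38, -199, 2), (-24, -201, -2), (-12, -207, -3), (-2, -217, 3), (11, -219, -1)]
```

View pics/g.png

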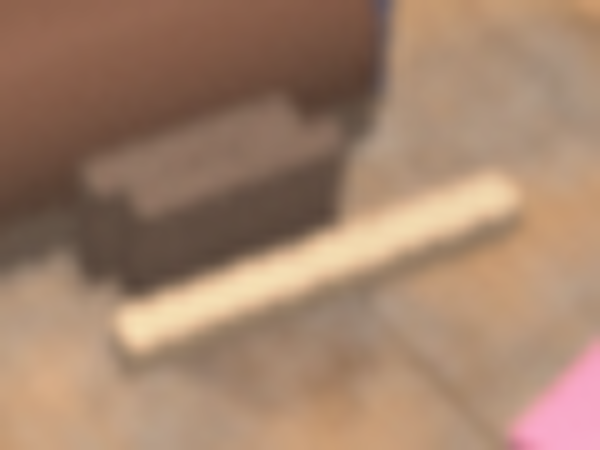

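Both scraps stand on edge on the table, about 40 mm high and 8 mm or more clear of the belt end, with the stick lying flat beside them, so the sweep is done. I'm out of picture views, so from here I work from numbers. Putting the brush down.

Request:
arm_command --pt "-1 0 0 0.03 0" --pt "-1 0 0 0.04 0" --pt "-1 0 0 0.04 0" --pt "-1 0 0 0.035 0" --pt "-1 0 0 0.015 0" --pt "-1 0 0 0.007 0" --pt "-1 0 0 0.003 0" --pt "-1 0 0 0 0" --pt "-1 0 0 0 0"

```text
clock: 16.48
eef_pos: [460.1, 401.0, 24.7]
eef_rot: [-3.142, -0.001, 0.599]
wrist_force: [0.2, -0.8, 0.6]
finger_gap: 53.3
finger_force: 34.4
```

Request:
arm_command --pt "-1 0 0 0.001 0" --pt "-1 0 0 0 0" --pt "0.6 0 0 0 0" --pt "1 0 0 0 0" --pt "1 0 0 0 0" --pt "1 0 0 0 0" --pt "1 0 0 -0.02 0" --pt "1 0 0 -0.04 0" --pt "1 0 0 -0.05 0" --pt "1 0 0 -0.05 0" --pt "-1 0 0 -0.02 0.1442" --pt "-1 0 0 0 0.1442" --pt "-1 0 0 0 0.1442" --pt "-1 0 0 0 0.1442" --pt "-1 0 0 0 0.1442" --pt "-1 0 0 0 0"

```text
clock: 18.48
eef_pos: [459.8, 400.7, 204.3]
eef_rot: [-3.141, -0.001, -0.121]
wrist_force: [-0.2, 0.6, 0.2]
finger_gap: 37.5
finger_force: 0.0
```

```bash
python3 - <<'E'
from h import *
s=manip.read_state(); print(s['clock'],s['eef_pos'],s['eef_rot'],s['finger_gap'])
for n in('scene','side'):
    c=cam(n); P=cloud(c);x,y,z=P[...,0],P[...,1],P[...,2]
    m=(x>330)&(x<590)&(y>290)&(y<500)&(z>10)&(z<100)
    k,l,st,ce=cv2.connectedComponentsWithStats(m.astype(np.uint8),connectivity=4)
    i=1+np.argmax(st[1:,4]); q=P[l==i]; print(st[i],cv2.minAreaRect(q[:,:2].astype(np.float32)),q[:,2].max())
E
```

```text
18.475 [459.83388861 400.73032231 204.28787301] [-3.14069213e+00 -9.06913128e-04 -1.21290766e-01] 37.49902471791849
[223 153  29  30 445] ((457.50079345703125, 394.08416748046875), (148.08895874023438, 52.54914855957031), 34.09283447265625) 51.15599637091907
[306 287  46  32 775] ((459.5767517089844, 402.85906982421875), (150.12509155273438, 54.30528259277344), 31.38025665283203) 54.089948855021476
```

Request:
arm_command --pt "-1 0.0053 0.0379 0 0" --pt "-1 0.0053 0.0379 0 0" --pt "-1 0.0053 0.0379 0 0" --pt "-1 0.0053 0.0379 0 0" --pt "-1 0.0053 0.0379 0 0" --pt "-1 0.0053 0.0379 0 0" --pt "-1 0 0 0.02 0" --pt "-1 0 0 0.03 0" --pt "-1 0 0 0.02 0" --pt "-1 0 0 0 0" --pt "-1 0 0 0 0" --newtons 20

```text
clock: 19.95
eef_pos: [464.1, 171.3, 134.0]
eef_rot: [-3.141, -0.001, -0.121]
wrist_force: [-0.2, -0.4, -0.1]
finger_gap: 0.4
finger_force: 0.0
```

```bash
python3 - <<'E'
from h import *
s=manip.read_state(); print(s['clock'],s['eef_pos'],s['eef_rot'],s['finger_gap'])
c=cam('wrist'); P=cloud(c); hsv=cv2.cvtColor(c['img'],cv2.COLOR_BGR2HSV).astype(int)
m=(abs(hsv[...,0]-28)<7)&(hsv[...,1]>150)&(P[...,2]>75)&(P[...,2]<140)&(abs(P[...,0]-466)<50)&(abs(P[...,1]-171)<50)
q=P[m];print(len(q))
if len(q)>9: print(cv2.minAreaRect(q[:,:2].astype(np.float32)),q.min(0),q.max(0))
E
```

```text
19.95 [464.11042825 171.29845264 134.04746733] [-3.14107202e+00 -1.27810317e-03 -1.21035082e-01] 0.372822489740393
2587
((468.07427978515625, 170.46084594726562), (43.83343505859375, 39.212989807128906), 82.43962097167969) [446.32158625 146.76623132 104.82353999] [489.46833449 193.7306171  134.45399746]
```

Centred on the paddle. Pressing slowly toward a TCP height of about 88 mm.

Request:
arm_command --pt "-1 0 0 0.01 0" --pt "-1 0 0 0.005 0" --pt "-1 0 0 0.004 0" --pt "-1 0 0 0.004 0" --pt "-1 0 0 0.004 0" --pt "-1 0 0 0.004 0" --pt "-1 0 0 0.004 0" --pt "-1 0 0 0.004 0" --pt "-1 0 0 0.003 0" --pt "-1 0 0 0.002 0" --pt "-1 0 0 0.001 0" --pt "-1 0 0 0 0" --pt "-1 0 0 0 0"

```text
clock: 21.62
eef_pos: [463.7, 171.1, 88.0]
eef_rot: [-3.142, -0.0, -0.122]
wrist_force: [-3.9, -0.0, 5.6]
finger_gap: 0.5
finger_force: 2.3
```

```bash
python3 - <<'E'
from h import *
f=[]
for n in('wrist','side','scene'):
    c=cam(n); P=cloud(c); hsv=cv2.cvtColor(c['img'],cv2.COLOR_BGR2HSV).astype(int)
    s=manip.read_state(); f.append(s['wrist_force'])
    m=(abs(hsv[...,0]-28)<7)&(hsv[...,1]>130)&(P[...,2]>65)&(P[...,2]<140)&(abs(P[...,0]-462)<40)&(abs(P[...,1]-171)<40)
    q=P[m];print(n,len(q))
    if len(q)>9:
        print(cv2.minAreaRect(q[:,:2].astype(np.float32)),np.percentile(q[:,2],[5,50,95]))
        A=np.c_[q-q.mean(0)]; co=np.linalg.lstsq(np.c_[A[:,:2],np.ones(len(A))],q[:,2],rcond=None)[0]; print('slope',co)
print(s['eef_pos'],s['clock'],f)
E
```

```text
wrist 2130
((462.6119384765625, 171.1663055419922), (44.094078063964844, 40.29777526855469), 82.83424377441406) [84.48126394 87.37449295 89.19817974]
slope [-7.04860329e-02  1.24238089e-02  8.77570261e+01]
side 59
((460.0494079589844, 176.51947021484375), (44.58940505981445, 38.52488708496094), 85.1625747680664) [82.63220458 88.62470647 92.07303762]
slope [-4.11721708e-02 -3.61015843e-02  8.82812668e+01]
scene 68
((453.16961669921875, 160.43917846679688), (34.01039123535156, 47.5689697265625), 37.22636413574219) [81.28802517 85.55467879 88.63645233]
slope [-1.57707091e-02  4.37736866e-02  8.52403295e+01]
[463.66885884 171.15332331  88.01391919] 21.775 [array([-3.33333724, -0.47032806,  4.54506899]), array([-3.0210432 , -0.19155736,  4.95165114]), array([-3.61693835,  0.33449002,  3.98994269])]
```

Height (about 87.5 mm), slope (about -0.07) and force (about 5 N) all put the lever near 0.28. I'll go 1 mm deeper and hold.

Request:
arm_command --pt "-1 0 0 0.001 0" --pt "-1 0 0 0 0" --pt "-1 0 0 0 0" --pt "-1 0 0 0 0" --pt "-1 0 0 0 0" --pt "-1 0 0 0 0" --pt "-1 0 0 0 0" --pt "-1 0 0 0 0" --pt "-1 0 0 0 0" --pt "-1 0 0 0 0" --pt "-1 0 0 0 0" --pt "-1 0 0 0 0" --pt "-1 0 0 0 0" --pt "-1 0 0 0 0" --pt "-1 0 0 0 0" --pt "-1 0 0 0 0" --pt "-1 0 0 0 0" --pt "-1 0 0 0 0" --pt "-1 0 0 0 0" --pt "-1 0 0 0 0"

```text
clock: 24.28
eef_pos: [463.7, 171.2, 86.9]
eef_rot: [3.142, -0.0, -0.122]
wrist_force: [-2.6, 0.1, 5.5]
finger_gap: 0.3
finger_force: 2.4
```

Request:
arm_command --pt "-1 0 0 0 0" --pt "-1 0 0 0 0" --pt "-1 0 0 0 0" --pt "-1 0 0 0 0" --pt "-1 0 0 0 0" --pt "-1 0 0 0 0" --pt "-1 0 0 0 0" --pt "-1 0 0 0 0" --pt "-1 0 0 0 0" --pt "-1 0 0 0 0" --pt "-1 0 0 0 0" --pt "-1 0 0 0 0" --pt "-1 0 0 0 0" --pt "-1 0 0 0 0" --pt "-1 0 0 0 0"

```text
clock: 26.15
eef_pos: [463.7, 171.1, 86.9]
eef_rot: [-3.142, 0.0, -0.122]
wrist_force: [-2.3, -0.0, 5.1]
finger_gap: 0.6
finger_force: 2.4
```

```bash
python3 - <<'E'
from h import *
s=manip.read_state(); print(s['clock'],s['eef_pos'],s['wrist_force'])
if 83<s['eef_pos'][2]<90 and 3<s['wrist_force'][2]<9: print(ticket.sign_off())
E
```

```text
26.15 [463.6563046  171.14223611  86.92897966] [-2.30932678 -0.03102738  5.14887939]
the job is handed in; nothing more can be done
None
```

I handed the job in at 26 s: the three scraps are off the belt and on the table, the brush is down and released, and the fingers are still pressing the paddle in the green, judged by height, tilt and force rather than the pointer, after holding it for over 4 s.

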